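# Gauge the bore of a pipe coupling through the guide bridge

### The arm

A 6-joint arm with a two-finger parallel gripper is mounted at the origin on the work surface. World frame = base frame: x ahead of the robot, y to its left, z up, the work surface at z = 0. Lengths are in m, angles in rad, forces in N, time in s.
With the tool pointing down it reaches from about 0.25 to 0.725 m from the base axis. Payload 9.7 kg.
Tool frame: the origin (TCP) lies on the centre line of the jaws, within the pads' length; the fingertips stand 11 mm ahead of it and the grasp point (between the pads) lies 8 mm behind it; z points along the fingers, y is the line along which they close (so a half turn about z gives the same grasp; the last joint's range is limited). The gripper opens to 85 mm and grips with 20 to 120 N. Pads are 22 mm wide; open, the fingers measure 114 mm over their backs; the gripper's body (76 mm by 85 mm) begins 54 mm behind the grasp point. The pads swing forward as they close: fully open they stand 13 mm farther back than shut.
Start: joints at [-1.207, 0.087, 0.176, 1.66, 0, 1.571], TCP at [0.196, -0.514, 0.22] pointing down, gripper open.
Joint ranges: [-3.13, 3.13], [-0.85, 1.81], [-1.15, 1.24], [-2.2, 2.28], [-1.44, 1.52], [-3.14, 3.14]. Speed limits (rad/s): [2.22, 2.22, 2.57, 3.14, 3.14, 3.14].

### API

Orientations are given as a unit quaternion [w, x, y, z].
In Python, from rig import sensors, cams, order, spotter gives the robot as it stands.
- The arm moves only by the shell command python3 -m handwheel 'ROWS' [OPENING] [FORCE]. ROWS is text: rows parted by semicolons, each of 4 numbers parted by spaces: the shift along the tool's x, y, z as a fraction of full scale, then the turn about the tool's z as a fraction of full scale. A call has 1 to 8 rows; each row shifts and turns the commanded pose from where the row before left it, along the tool's axes as they then stand; what a row does not reach is not made up. Full scale, the value 1, is 0.4 m for a shift and 5 degrees for a turn. A row lasts 1/12 s, in which the tool goes at most 41.7 mm and 7.16 degrees, less where a joint would pass 70% of its speed; a pose out of reach is approached as far as the arm can. A call with a number of a shift or a turn outside -1 to 1 is refused whole. A call with a gripper value outside its range is refused whole. OPENING is the opening, from 0 (shut) to 1 (fully open), set as the call begins (- or left out, the last holds). The fingers move at their own pace and stop on an object; FORCE is the grip in N (left out, the last holds). Time passes only in rows, so rows that do not move let the fingers close. It gives the time, the measured TCP pose, the force, the opening and the grip force at its end, in the units of the state.
- sensors.get_state(): the state, without advancing time (a new reading comes with each control period).
- cams.snapshot(name): name is "scene" or "top" or "wrist"; returns a dict with "image" (480x640x3 uint8, red, green, blue), "vfov" (degrees; the focal length in pixels is half the picture's height over the tangent of half this angle, whatever the lens; pixels are square), "cx", "cy" (the principal point, pixels), "rvec" (rotation vector, rad) and "tvec" (3), from world to camera coordinates, as OpenCV has them. Camera axes: x right, y down, z forward; pixel columns grow to the right and rows downward; lengths in m; the calibration is good to about 2 mm. A picture is of the moment at which its call begins. There is no depth.
- order.job_done(): hands the job in; it is judged then, once.
Trained networks look in the newest picture that a camera, given by its name, has taken for a name from the list of things; names that differ only in an ending like _2 or _b are one class to them, and where a whole thing is asked for, a point or a joint stands for the part that bears it (a point fixed in the world has none). Each returns a list of dicts, best first, with "conf" (0 to 1); they miss things now and then, are a little off and sometimes report something else, mostly with a low value. They report only what shows in the picture. A call takes as long as a camera call. They do not tell look-alikes from the thing itself.
- spotter.look_for(camera, name): "bbox" ([left, top, right, bottom] in pixels, round what is visible of it).
- spotter.tip_of(camera, name): "uv" ([column, row] in pixels: a listed point, or the origin of a listed thing).
The state is a dict: "t": time; "q": joint angles; "joint_velocities": joint speeds; "effort": joint torques, N m; "tcp_pos": TCP position; "ee_rot": TCP orientation; "wrist_force": force on the tool from outside, world axes, zero at the start; "wrist_torque": the same for the moment, N m; "finger_gap": finger opening in m; "gripper_force": force on a finger pad.
Only numpy, scipy, OpenCV 4.12 (cv2) and the standard library are available. Lean on these libraries where they do the work, as an engineer would, in place of code of your own. Each camera call takes 0.05 s, during which the arm holds its last target. There are 200 camera calls.

### The job

Slide the tray carrying the copper pipe coupling fully home into the slot of the blue gauging fixture, against its end stop. Then take the yellow-handled probe out of its stand and lower its rod straight down through the brass-ringed guide hole into the coupling, without the rod touching the guide or the coupling, until the red ring on the rod is level with the top of the brass guide. The program finishes there, with the gripper still holding the probe motionless, upright and centred in the hole; keep the coupling standing in its tray and leave the other things on the bench alone.

Things in the scene. Friction and masses are not known exactly. Their poses are not given: they have to be found in the camera images.
- fixture: Gauging fixture fixed to the bench: two blue rails 24 mm high with inner faces 95 mm apart (lips over the tray's edges, 18 to 24 mm up), a blue end stop, two dark columns under an aluminium bridge with the guide hole. Origin on the bench below the hole's axis; x points inward along the slot, from mouth to stop, z up. Rails from x = -40 to 40 mm, flared lead-ins out to -68 mm. No floor: the tray slides on the bench.
- guide_mouth (a point): Centre of the guide hole at the top of its brass ring (38 mm outside diameter), 90 mm above the bench. The bore is 24 mm in diameter, vertical, from 70 to 90 mm above the bench. The bridge around it is 52 mm along x, 151 mm along y, 70 to 84 mm above the bench. Axes as the fixture's.
- end_stop (a point): Middle of the end stop's inner face, 6 mm above the bench, 40 mm along the fixture's x from the guide axis. Axes as the fixture's. The tray is fully home when tray_nose is here.
- tray_nose (a point): Middle of the leading edge of the aluminium tray (loose; plate 180 mm along x, 86 mm along y, 12 mm thick, lying on the bench, about 0.4 kg), 6 mm above the bench. x points along the tray from its handle to its nose, z up. The tray starts on the bench in front of the fixture's mouth, roughly lined up with it.
- tray_handle (a point): Middle of the tray's upright red fin handle, 40 mm above the bench. The fin is 32 mm along the tray's x, 14 mm thick along the tray's y and rises from the tray's top (12 mm) to 64 mm above the bench. It stands 155 mm behind tray_nose and 115 mm behind the middle of the coupling's recess. Axes as the tray's.
- coupling_center (a point): Centre (half-way up) of the copper pipe coupling, an upright tube of 50 mm outside diameter, 34 mm bore, 45 mm high, about 0.25 kg, standing loose in a 6 mm deep, 52 mm wide recess of the tray, 40 mm behind tray_nose. Its top is 51 mm above the bench. When the tray is home it stands under the guide hole.
- probe_grip (a point): Centre of the probe's yellow handle: 24 x 24 mm square (sides along its x and y), 56 mm tall, z up. Below the handle a straight steel rod of 10 mm diameter and 110 mm length hangs on the same axis; the rod's tip is 138 mm below this point. Probe about 0.14 kg.
- probe_mark (a point): Middle of the 4 mm wide red ring on the probe's rod, on the rod's axis, 78 mm below probe_grip and 60 mm above the rod's tip. Axes as the probe's.
- stand: Probe stand fixed to the bench: 90 x 90 mm foot, two uprights, grey top plate 68 (x) x 60 (y) mm whose top is 116 mm above the bench, with a 15 mm hole through which the rod hangs, the handle resting on the plate. Origin at the centre of its foot, on the bench.
- stapler: Bystander: black and green stapler, 150 x 36 x 56 mm, long along its x. Origin at its underside.
- lunch_box: Bystander: white foam lunch box, 166 x 156 x 68 mm. Origin at its underside.
- water_bottle: Bystander: clear water bottle, 64 mm across, 190 mm tall. Origin at its underside.
- phone: Bystander: black phone lying flat, 80 x 160 x 13 mm, long along its y. Origin at its underside.
- probe_tip (a point): The rod's lower end, on its axis, 138 mm below probe_grip.
Things that resemble listed ones, but are neither listed nor needed, are in the scene too. What is shaped like the part that bears tray_nose but green or pink is not meant. Leave any turquoise look-alike of the part that bears probe_grip alone.

How it is judged:
By the outcome, as a careful person would: the job done as asked, in the order asked, and still so for the second after the job is handed in, while the arm keeps its last pose, push and grip.
It also fails if it takes over 64 s, if anything falls off the work surface, if the arm or the gripper's body presses on something with over 40 N, if the wrist force passes 120 N, or if a joint passes its speed limit or range.

## Working session

There is one attempt and no reset: what is moved stays moved. The work goes in short steps, Python scripts to look and compute and a shell command to move; the robot and the scene stay as the last step left them, time stands still between calls to the robot, and variables do not carry over. Pictures are saved under pics/ and viewed, at most 10 in all, crops included, and the job is handed in when it is done.

```bash
mkdir -p pics; cat > h.py <<'E'
import numpy as np,cv2
from rig import sensors,cams,order,spotter
def snap(n,f=None):
    s=cams.snapshot(n)
    if f: cv2.imwrite('pics/'+f,s['image'][:,:,::-1])
    return s
def K(s):
    f=240/np.tan(np.radians(s['vfov'])/2); return np.array([[f,0,s['cx']],[0,f,s['cy']],[0,0,1]])
def ray(s,uv):
    R=cv2.Rodrigues(np.array(s['rvec'],float))[0]; c=-R.T@np.array(s['tvec'])
    d=R.T@np.linalg.inv(K(s))@[uv[0],uv[1],1]; return c,d/np.linalg.norm(d)
def onz(s,uv,z):
    c,d=ray(s,uv); return c+d*(z-c[2])/d[2]
def proj(s,p):
    return cv2.projectPoints(np.array(p,float).reshape(-1,1,3),np.array(s['rvec'],float),np.array(s['tvec'],float),K(s),None)[0].reshape(-1,2)
E
cat > a.py <<'E'
from h import *
zs=dict(guide_mouth=.09,end_stop=.006,tray_nose=.006,tray_handle=.04,coupling_center=.0285,probe_grip=.144,stand=0,fixture=0,stapler=0,lunch_box=0,water_bottle=0,phone=0)
for c in('top','scene'):
    s=snap(c,c+'0.png')
    for n,z in zs.items():
        for r in spotter.tip_of(c,n)[:4]:
            print(c,n,np.round(r['uv']),round(r['conf'],2),np.round(onz(s,r['uv'],z),3))
E
python3 a.py; python3 -c "
import cv2,numpy as np
a=cv2.imread('pics/top0.png');b=cv2.imread('pics/scene0.png')
cv2.imwrite('pics/t.png',a)"
```

```text
top guide_mouth [255. 250.] 0.69 [0.526 0.216 0.09 ]
top end_stop [244. 247.] 0.72 [0.536 0.255 0.006]
top tray_nose [293. 255.] 0.77 [0.52  0.123 0.006]
top tray_nose [436. 322.] 0.75 [ 0.349 -0.264  0.006]
top tray_nose [419. 207.] 0.59 [ 0.658 -0.214  0.006]
top tray_handle [346. 275.] 0.86 [ 0.469 -0.017  0.04 ]
top tray_handle [368. 201.] 0.79 [ 0.666 -0.072  0.04 ]
top tray_handle [381. 338.] 0.79 [ 0.309 -0.112  0.04 ]
top coupling_center [309. 260.] 0.5 [0.506 0.079 0.028]
top probe_grip [484. 292.] 0.53 [ 0.437 -0.341  0.144]
top stand [462. 249.] 0.61 [ 0.548 -0.335  0.   ]
top stand [258. 252.] 0.58 [0.524 0.217 0.   ]
top fixture [259. 253.] 0.7 [0.522 0.215 0.   ]
top lunch_box [474. 178.] 0.96 [ 0.745 -0.366  0.   ]
top lunch_box [293. 255.] 0.33 [0.518 0.124 0.   ]
top water_bottle [306. 163.] 0.79 [ 0.772  0.095 -0.   ]
top water_bottle [475. 181.] 0.67 [ 0.735 -0.37   0.   ]
top phone [280. 306.] 0.91 [0.382 0.156 0.   ]
top phone [171. 297.] 0.65 [0.399 0.445 0.   ]
scene guide_mouth [378. 226.] 0.89 [0.522 0.211 0.09 ]
scene guide_mouth [328. 238.] 0.37 [0.567 0.08
[... 188 characters left out ...]
dle [258. 194.] 0.96 [ 0.305 -0.109  0.04 ]
scene tray_handle [285. 229.] 0.83 [ 0.468 -0.024  0.04 ]
scene tray_handle [258. 281.] 0.83 [ 0.654 -0.077  0.04 ]
scene coupling_center [331. 238.] 0.69 [0.495 0.097 0.028]
scene probe_grip [155. 190.] 0.86 [ 0.431 -0.343  0.144]
scene probe_grip [144. 219.] 0.62 [ 0.55  -0.337  0.144]
scene stand [160. 263.] 0.89 [ 0.547 -0.335  0.   ]
scene fixture [378. 255.] 0.82 [0.531 0.218 0.   ]
scene fixture [165. 265.] 0.31 [ 0.553 -0.323  0.   ]
scene stapler [451. 219.] 0.82 [0.389 0.442 0.   ]
scene lunch_box [124. 325.] 0.56 [ 0.738 -0.364  0.   ]
scene water_bottle [333. 332.] 0.6 [0.773 0.091 0.   ]
scene phone [350. 215.] 0.81 [0.363 0.157 0.   ]
```

View pics/top0.png

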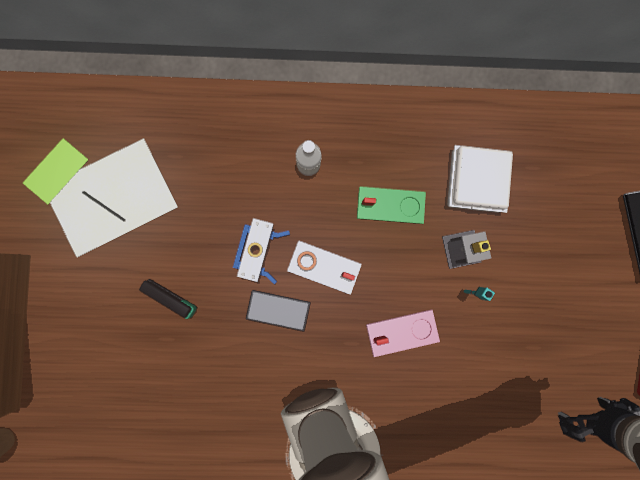

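View pics/scene0.png

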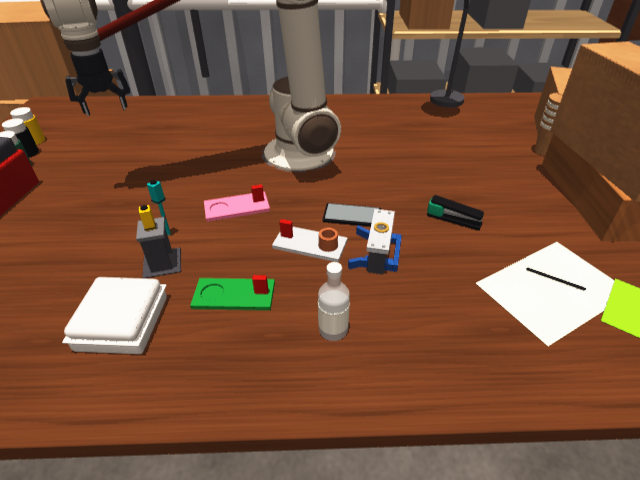

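Top view: candidates for the tray are aluminium (324,268) with the copper ring at (307,261), green (392,205) and pink (403,333). Candidates for the probe are yellow in the stand (484,246) and turquoise (487,293). I choose the aluminium tray and the yellow probe, then check them in one crop.

```bash
cat > b.py <<'E'
from h import *
from scipy.spatial.transform import Rotation as Ro
a=cv2.imread('pics/top0.png')
c1=cv2.resize(a[205:325,225:375],None,fx=5,fy=5,interpolation=2)[:600,:]
c2=cv2.resize(a[215:315,430:510],None,fx=5,fy=5)
c1=cv2.resize(c1,(500,400)); c2=cv2.resize(c2,(300,400));cv2.imwrite('pics/crop1.png',np.hstack([c1,c2]))
st=sensors.get_state();w,x,y,z=st['ee_rot'];R=Ro.from_quat([x,y,z,w]).as_matrix();print(np.round(R,3),st['tcp_pos'],st['t'])
s=snap('wrist','w0.png');Rc=cv2.Rodrigues(np.array(s['rvec'],float))[0];c=-Rc.T@np.array(s['tvec'])
print('cam in tool',R.T@(c-st['tcp_pos']));print(np.round(R.T@Rc.T,3),s['vfov'])
E
python3 b.py
```

```text
[[ 0.935  0.356  0.   ]
 [ 0.356 -0.935 -0.   ]
 [-0.     0.    -1.   ]] [ 0.19572189 -0.5140142   0.2196872 ] 1.3
cam in tool [ 6.79771776e-02 -1.44496794e-04 -1.54027832e-01]
[[ 0.001 -0.963 -0.271]
 [ 1.     0.001  0.   ]
 [-0.    -0.271  0.963]] 66.25431454544386
```

View pics/crop1.png

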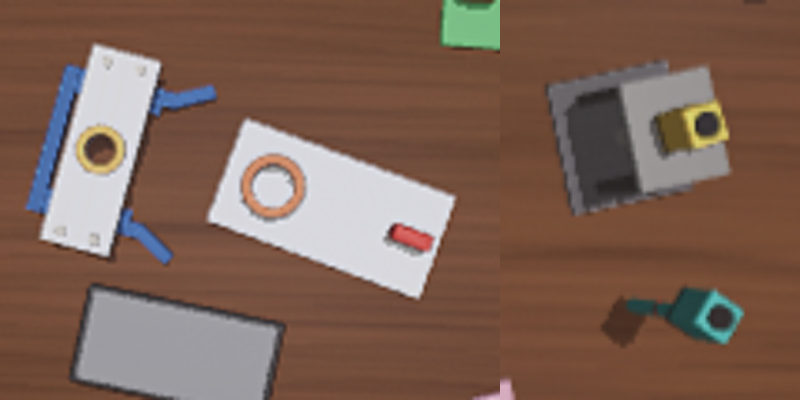

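The crop confirms it: the aluminium tray carries the copper ring and red fin, and the yellow probe sits in the grey stand.

```bash
python3 -m handwheel '.077 -.065 0 0;.077 -.065 0 0;.077 -.065 0 0;.077 -.065 0 0;.077 -.065 0 0;.077 -.065 0 0;.077 -.065 0 0;.077 -.065 0 0' 1 >/dev/null
python3 -m handwheel '.077 -.065 0 0;.077 -.065 0 0;.077 -.065 0 0;.077 -.065 0 0;.077 -.065 0 0;.077 -.065 0 0;0 0 0 -1;0 0 0 -1' >/dev/null
python3 -m handwheel '0 0 0 -1;0 0 0 -1;0 0 0 -1;0 0 0 -1;0 0 0 -1;0 0 0 -1;0 0 0 -1;0 0 0 -1'
cat > c.py <<'E'
from h import *
import sys
s=snap('wrist',sys.argv[1])
for n,z in dict(tray_handle=.04,tray_nose=.006,coupling_center=.0285,guide_mouth=.09,end_stop=.006,fixture=0,probe_grip=.144).items():
    for r in spotter.tip_of('wrist',n)[:2]: print(n,np.round(r['uv']),round(r['conf'],2),np.round(onz(s,r['uv'],z),4))
E
python3 c.py w1.png
```

```text
t: 3.35
tcp_pos: [0.4692, -0.0204, 0.2197]
ee_rot: [0.0, 0.814, 0.581, 0.0]
wrist_force: [-0.0, -1.0, -0.1]
finger_gap: 0.0852
gripper_force: 0.0
tray_handle [326. 213.] 0.81 [ 0.4689 -0.0235  0.04  ]
tray_handle [546. 194.] 0.71 [ 0.6642 -0.0707  0.04  ]
tray_nose [542. 325.] 0.63 [ 0.6534 -0.2283  0.006 ]
```

View pics/w1.png

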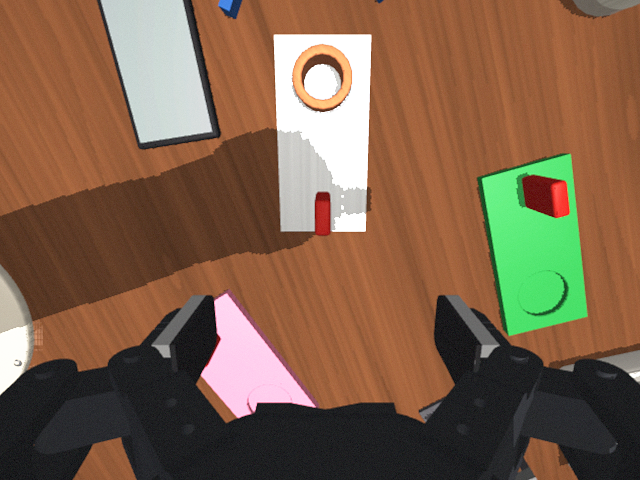

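Wrist view: fin at (323,213), tray corners (275,35), (372,35), (366,231), (281,231), already nearly square with the tool. Next I look at the fixture from closer.

```bash
python3 -c "
from h import *
s=snap('wrist');a=[onz(s,p,.012) for p in [(274.5,35),(371.5,35),(366.5,231),(280.5,231)]]
n=(a[0]+a[1])/2;r=(a[2]+a[3])/2;d=n-r;print(n,r,np.linalg.norm(d),np.degrees(np.arctan2(d[1],d[0])))
for e in (a[0]-a[3],a[1]-a[2]):print(np.degrees(np.arctan2(e[1],e[0])))
"
python3 -m handwheel '.1 0 0 0;.1 0 0 0;.1 0 0 0;.1 0 0 0;.08 0 0 0;0 0 0 0'
python3 c.py w2.png
```

```text
[0.51697623 0.12397376 0.012     ] [ 0.45822294 -0.04554391  0.012     ] 0.17941067586725232 70.88414532071178
70.62420818850418
71.14408744541926
t: 4.3
tcp_pos: [0.5331, 0.1656, 0.2183]
ee_rot: [-0.001, 0.814, 0.581, -0.0]
wrist_force: [0.5, 0.3, -0.4]
finger_gap: 0.0855
gripper_force: 0.0
tray_handle [325. 391.] 0.92 [ 0.4687 -0.0185  0.04  ]
tray_handle [294. 165.] 0.5 [0.5199 0.214  0.04  ]
tray_nose [323. 245.] 0.93 [0.5163 0.1249 0.006 ]
tray_nose [182. 257.] 0.46 [0.3712 0.1611 0.006 ]
coupling_center [323. 288.] 0.58 [0.5038 0.0884 0.0285]
guide_mouth [296. 165.] 0.96 [0.5266 0.216  0.09  ]
end_stop [295. 114.] 0.87 [0.5335 0.2566 0.006 ]
fixture [300. 154.] 0.57 [0.525  0.2197 0.    ]
```

View pics/w2.png

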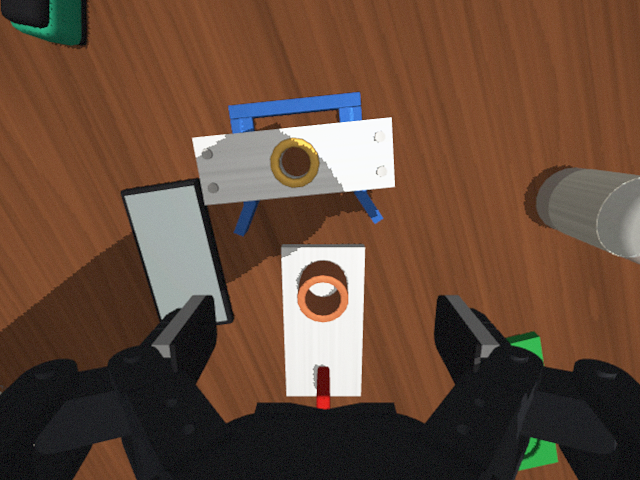

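The wrist view shows the bridge corners at about (193,137), (392,117), (395,186), (205,206), the brass ring at (295,162) and the tray nose edge at row 245.

```bash
python3 -c "
from h import *
s=snap('wrist');im=s['image']
a=[onz(s,p,.084) for p in [(193,137),(392,117.5),(395,186),(204.5,206)]]
print('bridge c',sum(a)/4)
for i,j in((0,1),(3,2)):
  e=a[i]-a[j];print(np.linalg.norm(e),np.degrees(np.arctan2(e[1],e[0]))-90)
for i,j in((0,3),(1,2)):
  e=a[i]-a[j];print(np.linalg.norm(e),np.degrees(np.arctan2(e[1],e[0])))
h=cv2.cvtColor(im,cv2.COLOR_RGB2HSV)[130:200,260:330]
m=((h[...,0]>14)&(h[...,0]<32)&(h[...,1]>110)&(h[...,2]>70)).astype(np.uint8)
c=max(cv2.findContours(m,0,1)[0],key=cv2.contourArea);e=cv2.fitEllipse(c);print(e)
print('ring',onz(s,(e[0][0]+260,e[0][1]+130),.088))
h=cv2.cvtColor(im,cv2.COLOR_RGB2HSV);b=((h[...,0]>100)&(h[...,0]<125)&(h[...,1]>120)&(h[...,2]>100)).astype(np.uint8);b[120:]=0;b[:,:220]=0;b[:,370:]=0
for u in range(245,355,20):
  r=np.flatnonzero(b[:,u]);print(u,r.min(),r.max(),onz(s,(u,r.min()-.5),.024)[:2])
"
```

```text
bridge c [0.52539964 0.21161259 0.084     ]
0.15147548240658748 76.15746948184776
0.15253045012414845 76.82514823806395
0.05346191877589926 75.12261419618544
0.0516758327500526 76.24512122120458
((32.482765197753906, 24.739160537719727), (47.284000396728516, 48.71215057373047), 159.23439025878906)
ring [0.52564618 0.21802523 0.088     ]
245 98 119 [0.49678826 0.27733019]
265 95 109 [0.51459883 0.27378949]
285 93 106 [0.5320396  0.26948492]
305 91 104 [0.54943308 0.26519202]
325 89 102 [0.56677946 0.26091075]
345 87 113 [0.58407894 0.25664106]
```

```bash
python3 -m handwheel '-.1 0 0 0;-.1 -.005 0 0;-.1 0 0 0;-.1 0 0 0;-.096 0 0 0;0 0 .08 0;0 0 .08 0;0 0 0 0' >/dev/null
python3 -m handwheel '0 0 .08 0;0 0 .08 0;0 0 .07 0;0 0 .047 0;0 0 0 0'
python3 -c "
from h import *
s=snap('wrist','w3.png')
for r in spotter.tip_of('wrist','tray_handle')[:1]: print(r['uv'],onz(s,r['uv'],.04))"
python3 -m handwheel '0 0 0 0;0 0 0 0;0 0 0 0;0 0 0 0;0 0 0 0;0 0 0 0;0 0 0 0;0 0 0 0' 0 40
```

```text
t: 5.83
tcp_pos: [0.4634, -0.0255, 0.0426]
ee_rot: [-0.001, 0.815, 0.58, -0.002]
wrist_force: [0.4, -0.5, 0.1]
finger_gap: 0.0855
gripper_force: 0.0
[331.8, 276.5] [ 0.46768763 -0.02127635  0.04      ]
t: 6.6
tcp_pos: [0.4653, -0.0258, 0.0453]
ee_rot: [0.0, 0.815, 0.58, 0.0]
wrist_force: [-1.9, -0.0, 5.4]
finger_gap: 0.0128
gripper_force: 39.5
```

```bash
python3 -m handwheel '0 0 0 -.3;0 0 0 -.4;0 0 0 -.36;0 .0045 0 0;.008 0 0 0;.012 0 0 0;.01 0 0 0;0 0 0 0'; python3 c.py w4.png; python3 -c "
from h import *
s=cams.snapshot('wrist')
t=sensors.get_state()
" 
```

```text
t: 7.27
tcp_pos: [0.47, -0.0151, 0.0453]
ee_rot: [0.001, 0.788, 0.616, -0.0]
wrist_force: [-0.9, -4.8, 5.4]
finger_gap: 0.0126
gripper_force: 39.7
```

View pics/w4.png

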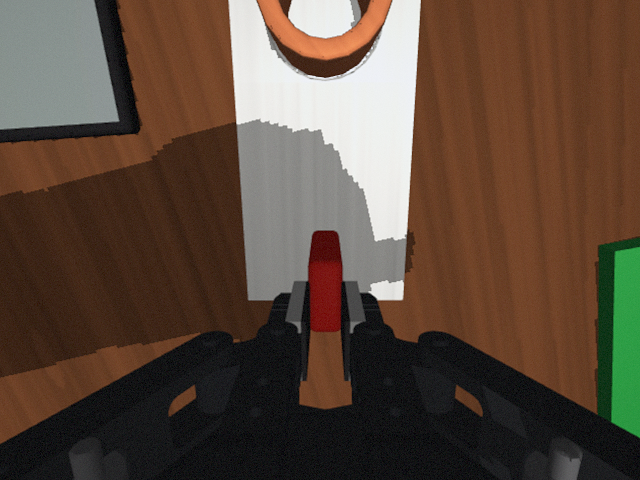

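The fin is gripped near its rear edge, with the coupling standing. Now I push.

```bash
python3 -m handwheel '.01 0 0 0;.015 0 0 0;.015 0 0 0;.02 0 0 0;.02 0 0 0;.02 0 0 0;.02 0 0 0;.01 0 0 0'; python3 -m handwheel '.01 0 0 0;.02 0 0 0;.02 0 0 0;.02 0 0 0;.02 0 0 0;.015 0 0 0;.01 0 0 0;0 0 0 0'; python3 -c "
from h import *
s=snap('top');cv2.imwrite('pics/t2.png',cv2.resize(s['image'][215:305,225:345,::-1],None,fx=5,fy=5,interpolation=2))"
```

```text
t: 8.38
tcp_pos: [0.4825, 0.0353, 0.0453]
ee_rot: [0.001, 0.788, 0.616, -0.001]
wrist_force: [-2.1, -7.8, 6.1]
finger_gap: 0.0124
gripper_force: 39.9
t: 9.05
tcp_pos: [0.4935, 0.0803, 0.0453]
ee_rot: [0.001, 0.788, 0.616, -0.0]
wrist_force: [-0.7, -3.2, 5.8]
finger_gap: 0.0123
gripper_force: 39.8
```

View pics/t2.png

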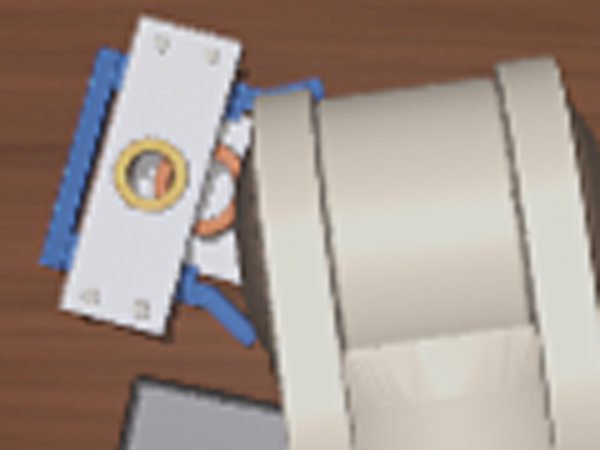

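The tray is entering between the rails cleanly, with about 20 mm to go.

```bash
python3 -m handwheel '.01 0 0 0;.01 0 0 0;.01 0 0 0;.005 0 0 0;0 0 0 0'; python3 -m handwheel '.005 0 0 0;.0025 0 0 0;0 0 0 0';  python3 -m handwheel '.005 0 0 0;.0025 0 0 0;0 0 0 0'
```

```text
t: 9.52
tcp_pos: [0.4968, 0.0934, 0.0453]
ee_rot: [0.001, 0.788, 0.616, -0.001]
wrist_force: [-2.2, -5.3, 5.9]
finger_gap: 0.0123
gripper_force: 39.9
t: 9.77
tcp_pos: [0.4974, 0.096, 0.0453]
ee_rot: [0.001, 0.788, 0.616, -0.001]
wrist_force: [-2.3, -6.6, 7.6]
finger_gap: 0.0123
gripper_force: 39.9
t: 10.02
tcp_pos: [0.4981, 0.0989, 0.0453]
ee_rot: [0.001, 0.788, 0.616, -0.001]
wrist_force: [-2.3, -6.9, 6.4]
finger_gap: 0.0124
gripper_force: 39.9
```

```bash
python3 -m handwheel '.005 0 0 0;0 0 0 0';python3 -m handwheel '.005 0 0 0;0 0 0 0';python3 -m handwheel '.005 0 0 0;0 0 0 0' | grep -E 'tcp|wrist'
```

```text
t: 10.18
tcp_pos: [0.4986, 0.1008, 0.0453]
ee_rot: [0.001, 0.788, 0.616, -0.001]
wrist_force: [-0.9, -8.0, 7.7]
finger_gap: 0.0126
gripper_force: 39.9
t: 10.35
tcp_pos: [0.4989, 0.1016, 0.0453]
ee_rot: [0.002, 0.788, 0.616, -0.002]
wrist_force: [-3.4, -14.5, 8.7]
finger_gap: 0.0128
gripper_force: 40.1
tcp_pos: [0.4991, 0.1016, 0.0453]
wrist_force: [-4.0, -24.9, 11.5]
```

Contact with the stop: the TCP has stalled and the force is up to 25 N. I release, lift and look.

```bash
python3 -m handwheel '0 0 0 0;0 0 0 0;0 0 0 0;0 0 0 0' .5; python3 -m handwheel '0 0 -.05 0;0 0 -.08 0;0 0 -.1 0;0 0 -.1 0;0 0 -.1 0;.07 0 0 0;.07 0 0 0;0 0 0 0' 1; cat > d.py <<'E'
from h import *
import sys
s=snap('wrist',sys.argv[1]);im=s['image']
c0=proj(s,[.5256,.2175,.09])[0].astype(int);print(c0)
x0,y0=c0-45
h=cv2.cvtColor(im,cv2.COLOR_RGB2HSV)[max(y0,0):y0+90,x0:x0+90]
m=((h[...,0]>16)&(h[...,0]<32)&(h[...,1]>110)&(h[...,2]>70)).astype(np.uint8)
c=cv2.convexHull(max(cv2.findContours(m,0,1)[0],key=cv2.contourArea));e=cv2.fitEllipse(c);print(e)
print('ring',onz(s,(e[0][0]+x0,e[0][1]+max(y0,0)),.09))
E
python3 d.py w5.png
python3 -c "
from h import *
s=snap('wrist')
for n,z in dict(tray_handle=.04,tray_nose=.006,coupling_center=.0285,guide_mouth=.09,end_stop=.006).items():
    for r in spotter.tip_of('wrist',n)[:1]: print(n,np.round(r['uv']),round(r['conf'],2),np.round(onz(s,r['uv'],z),4))
"
```

```text
t: 10.85
tcp_pos: [0.4994, 0.106, 0.0446]
ee_rot: [-0.0, 0.787, 0.617, -0.0]
wrist_force: [-0.1, -0.6, 0.6]
finger_gap: 0.0427
gripper_force: 0.0
t: 11.52
tcp_pos: [0.5139, 0.1637, 0.2169]
ee_rot: [-0.0, 0.787, 0.617, 0.001]
wrist_force: [0.5, 0.1, 0.3]
finger_gap: 0.0852
gripper_force: 0.0
[323 152]
((45.74930191040039, 44.30026626586914), (48.7137336730957, 50.38938522338867), 174.62136840820312)
ring [0.52567651 0.21809664 0.09      ]
tray_handle [328. 267.] 0.68 [0.5024 0.1086 0.04  ]
tray_nose [326. 101.] 0.86 [0.5365 0.2569 0.006 ]
guide_mouth [327. 151.] 0.81 [0.5274 0.2159 0.09  ]
end_stop [323. 101.] 0.64 [0.534  0.2571 0.006 ]
```

View pics/w5.png

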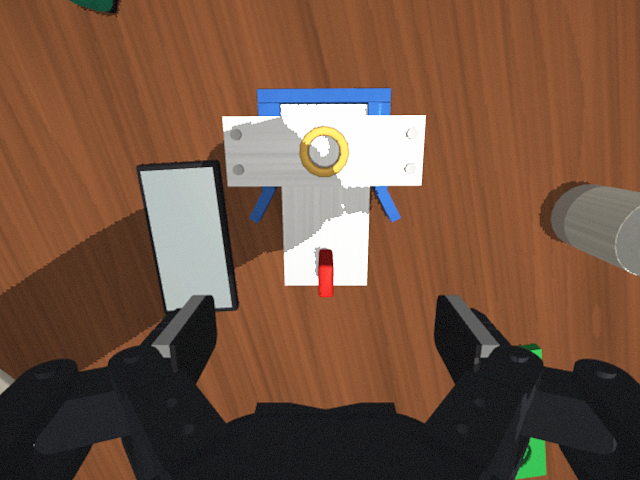

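The tray nose meets the blue stop at about row 103, the ring is at (324,151) and the fin at (326,270), so the tray is home. Now to the probe.

```bash
python3 -m handwheel '0 0 -.1 0;-.092 .03 0 0;-.092 .03 0 0;-.092 .03 0 0;-.092 .03 0 0;-.092 .03 0 0;-.092 .03 0 0;-.092 .03 0 0' .65 >/dev/null
python3 -m handwheel '-.092 .03 0 0;-.092 .03 0 0;-.092 .03 0 0;-.092 .03 0 0;-.092 .03 0 0;-.092 .03 0 0;0 0 0 -1;0 0 0 -1' >/dev/null
python3 -m handwheel '0 0 0 -1;0 0 0 -1;0 0 0 -1;0 0 0 0'
python3 -c "
from h import *
s=snap('wrist','w6.png')
for n,z in dict(probe_grip=.144,stand=0).items():
    for r in spotter.tip_of('wrist',n)[:3]: print(n,np.round(r['uv']),round(r['conf'],2),np.round(onz(s,r['uv'],z),4))
h=cv2.cvtColor(s['image'],cv2.COLOR_RGB2HSV)
m=((h[...,0]>22)&(h[...,0]<34)&(h[...,1]>150)&(h[...,2]>140)).astype(np.uint8)
c=max(cv2.findContours(m,0,1)[0],key=cv2.contourArea);print(cv2.boundingRect(c),cv2.minAreaRect(c))
"
```

```text
t: 13.53
tcp_pos: [0.5493, -0.3421, 0.2569]
ee_rot: [-0.0, 0.634, 0.773, -0.0]
wrist_force: [0.2, 0.3, -1.2]
finger_gap: 0.0553
gripper_force: 0.0
probe_grip [325. 217.] 0.89 [ 0.5471 -0.3335  0.144 ]
probe_grip [173. 198.] 0.77 [ 0.4348 -0.3419  0.144 ]
probe_grip [324. 186.] 0.6 [ 0.5419 -0.3108  0.144 ]
stand [322. 186.] 0.75 [ 0.5424 -0.3308  0.    ]
(307, 205, 30, 21) ((322.0662841796875, 215.05206298828125), (16.640615463256836, 30.06431007385254), 83.1572265625)
```

View pics/w6.png

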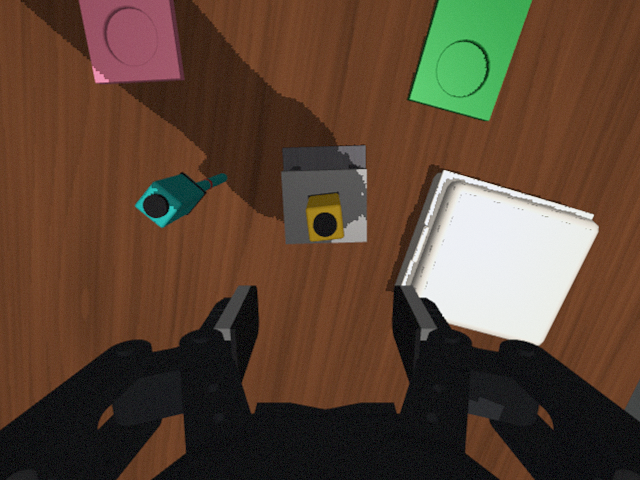

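The wrist view shows the yellow probe's top face at about (325,225), turned about 6° clockwise from the tool axes. Turquoise is at (155,205), clear of the fingers.

```bash
python3 -c "
from h import *
s=snap('wrist');print(onz(s,(325.5,225),.172))"
python3 -m handwheel '0 0 0 -.6;0 0 0 -.65;0 0 0 0'
```

```text
[ 0.5474199  -0.33253145  0.172     ]
t: 13.98
tcp_pos: [0.5497, -0.3416, 0.2569]
ee_rot: [0.0, 0.592, 0.806, 0.0]
wrist_force: [-0.7, 0.5, -0.2]
finger_gap: 0.0554
gripper_force: 0.0
```

```bash
python3 -m handwheel '.022 0 0 0;0 0 .08 0;0 0 .08 0;0 0 .08 0;0 0 .04 0;0 0 .015 0;0 0 0 0;0 0 0 0' | grep -E 'tcp|force'
python3 -m handwheel '0 0 0 0;0 0 0 0;0 0 0 0;0 0 0 0;0 0 0 0;0 0 0 0;0 0 0 0' 0 60
```

```text
tcp_pos: [0.5474, -0.3331, 0.1401]
wrist_force: [0.2, 0.3, 0.4]
gripper_force: 0.0
t: 15.23
tcp_pos: [0.5478, -0.3337, 0.1407]
ee_rot: [0.001, 0.592, 0.806, 0.0]
wrist_force: [-0.7, 0.4, 5.6]
finger_gap: 0.0225
gripper_force: 59.8
```

```bash
python3 -m handwheel '0 0 -.03 0;0 0 -.06 0;0 0 -.08 0;0 0 -.08 0;0 0 -.06 0;0 0 -.02 0;0 0 0 0'|grep -E 'tcp|wrist_f'
python3 -m handwheel '.04 .01 0 0;.08 .02 0 0;.095 .026 0 0;.095 .026 0 0;.095 .026 0 0;.095 .026 0 0;.095 .026 0 0;.095 .026 0 0' >/dev/null
python3 -m handwheel '.095 .026 0 0;.095 .026 0 0;.095 .026 0 0;.095 .026 0 0;.095 .026 0 0;.095 .026 0 0;.08 .02 0 0;.04 .01 0 0'>/dev/null;python3 -m handwheel '0 0 0 0;0 0 0 0;0 0 0 0'
python3 - <<'E'
from h import *
for c in('scene','top','wrist'):
    s=snap(c,c+'7.png')
    for n in('probe_tip','probe_mark','probe_grip','guide_mouth'):
        for r in spotter.tip_of(c,n)[:2]:print(c,n,r['uv'],round(r['conf'],2),onz(s,r['uv'],{'probe_tip':.13,'probe_mark':.19,'probe_grip':.268,'guide_mouth':.09}[n]))
a=cv2.imread('pics/scene7.png')[90:240,300:460];a=cv2.resize(a,(480,450),interpolation=2)
w=cv2.resize(cv2.imread('pics/wrist7.png')[60:420,200:440],(300,450))
cv2.imwrite('pics/m7.png',np.hstack([a,w]))
E
```

```text
tcp_pos: [0.5477, -0.3336, 0.2745]
wrist_force: [0.2, -0.5, -2.0]
t: 17.4
tcp_pos: [0.524, 0.2374, 0.2704]
ee_rot: [-0.0, 0.592, 0.806, -0.001]
wrist_force: [0.7, -1.0, -1.6]
finger_gap: 0.0231
gripper_force: 59.2
scene probe_tip [168.8, 232.2] 0.61 [ 0.58162914 -0.27608461  0.13      ]
scene probe_mark [395.7, 191.4] 0.81 [0.52043682 0.24502826 0.19      ]
scene probe_mark [162.6, 218.1] 0.59 [ 0.60627845 -0.26947158  0.19      ]
scene probe_grip [154.9, 192.3] 0.72 [ 0.62221232 -0.26206438  0.268     ]
scene probe_grip [395.7, 160.3] 0.57 [0.51181295 0.23836575 0.268     ]
scene guide_mouth [380.1, 227.2] 0.8 [0.52902174 0.21542847 0.09      ]
top probe_tip [462.5, 295.7] 0.63 [ 0.42725089 -0.29434336  0.13      ]
top probe_mark [470.3, 291.5] 0.79 [ 0.4400565  -0.29257892  0.19      ]
top probe_mark [242.7, 246.6] 0.6 [0.52884168 0.23294962 0.19      ]
top probe_grip [484.2, 293.8] 0.61 [ 0.43876175 -0.29550663  0.268     ]
top probe_grip [297.7, 260.6] 0.33 [0.498762   0.10457673 0.268     ]
top guide_mouth [254.7, 249.0] 0.79 [0.52826428 0.21681515 0.09      ]
wrist probe_tip [326.5, 215.5] 0.64 [0.52364685 0.24159222 0.13      ]
wrist probe_mark [324.1, 238.0] 0.94 [0.52255572 0.23904744 0.19      ]
wrist probe_grip [323.9, 290.7] 0.91 [0.52361133 0.23608821 0.268     ]
wrist guide_mouth [323.3, 233.6] 0.56 [0.52878193 0.21569597 0.09      ]
wrist guide_mouth [320.3, 210.1] 0.3 [0.51939694 0.23641586 0.09      ]
```

View pics/m7.png

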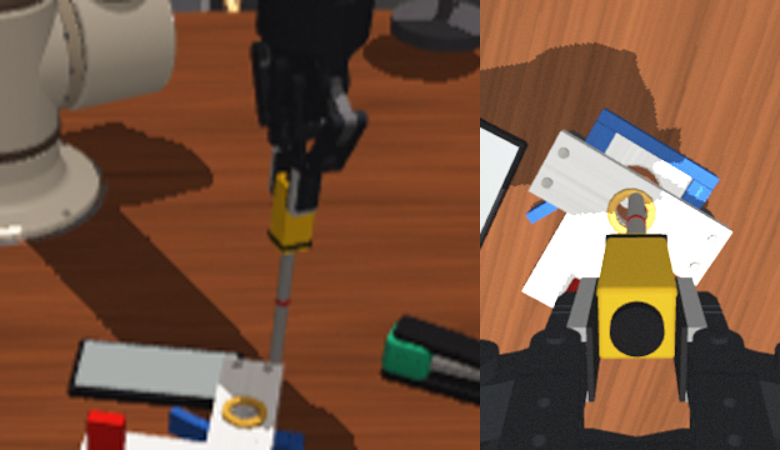

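Scene crop: the rod hangs straight with the red ring visible, about 20 mm beyond the guide hole because I overshot. I correct that, lower to just above the ring, and look again.

```bash
python3 -m handwheel '-.0525 -.008 0 0;0 0 .04 0;0 0 .03 0;0 0 0 0;0 0 0 0;0 0 0 0'
cat > e.py <<'E'
from h import *
import sys
t=sensors.get_state();p=np.array(t['tcp_pos']);g=p[2]+.0033
print(p)
S={}
for c in('scene','wrist'):
    s=snap(c,c+sys.argv[1]+'.png');S[c]=s
    for n,z in(('probe_tip',g-.138),('probe_mark',g-.078),('probe_grip',g),('guide_mouth',.09)):
        for r in spotter.tip_of(c,n)[:2]:print(c,n,np.round(r['uv'],1),round(r['conf'],2),np.round(onz(s,r['uv'],z),4))
    # overlay predicted axis (TCP) & ring
    im=s['image'][:,:,::-1].copy()
    a=np.linspace(0,2*np.pi,80)
    G=np.array([.5268,.2170])
    if c=='scene': K4=4
    q=proj(s,[[p[0],p[1],g-.138],[p[0],p[1],.09],[G[0],G[1],.09]]);print(c,'tip,rodat90,guide px',np.round(q,1).tolist())
    u=q[2].astype(int);x0=u[0]-50;y0=u[1]-50
    crop=cv2.resize(im[y0-10:y0+90,x0:x0+100],(400,400),interpolation=2)
    S[c+'c']=crop
cv2.imwrite('pics/m'+sys.argv[1]+'.png',np.hstack([S['scenec'],S['wristc']]))
E
python3 e.py 8
```

```text
t: 18.65
tcp_pos: [0.5274, 0.2171, 0.2436]
ee_rot: [0.0, 0.592, 0.806, 0.0]
wrist_force: [0.4, -0.0, -1.4]
finger_gap: 0.0229
gripper_force: 59.2
[0.52741124 0.21713902 0.24364655]
scene probe_tip [382.  218.3] 0.72 [0.5179 0.22   0.1089]
scene probe_tip [160.2 260.4] 0.69 [ 0.652  -0.2824  0.1089]
scene probe_mark [383.7 198.1] 0.95 [0.517  0.2192 0.1689]
scene probe_mark [158.7 215.4] 0.69 [ 0.5691 -0.2925  0.1689]
scene probe_grip [387.8 172. ] 0.93 [0.5263 0.2206 0.2469]
scene probe_grip [156.1 189.2] 0.57 [ 0.5803 -0.276   0.2469]
scene guide_mouth [382.  227.8] 0.89 [0.5315 0.2198 0.09  ]
scene tip,rodat90,guide px [[381.3, 220.7], [380.7, 226.8], [380.6, 226.6]]
wrist probe_tip [327.7 218.6] 0.7 [0.5283 0.2203 0.1089]
wrist probe_mark [325.9 234. ] 0.69 [0.5257 0.2232 0.1689]
wrist probe_mark [170.9 204.3] 0.49 [0.4267 0.2124 0.1689]
wrist probe_grip [342.1 163.7] 0.58 [0.5165 0.2733 0.2469]
wrist guide_mouth [324.2 216.9] 0.85 [0.5264 0.2167 0.09  ]
wrist tip,rodat90,guide px [[325.5, 221.9], [325.5, 216.8], [324.7, 216.7]]
```

View pics/m8.png

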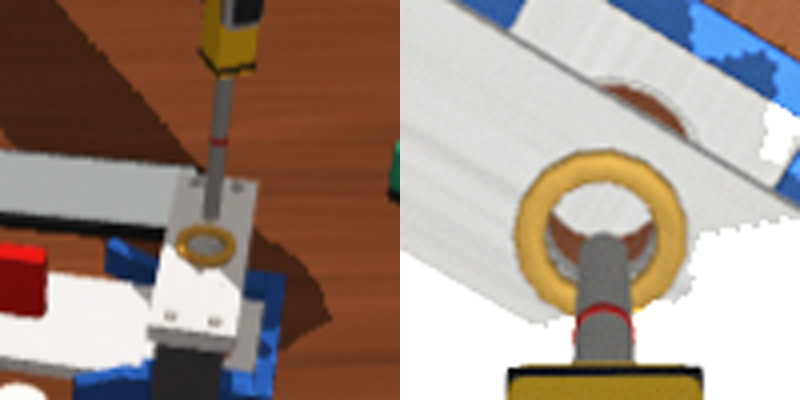

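Wrist crop: the ring centre is at (324.3,215) px and the rod tip at about (325,220) px, just above it and centred to within about 1 mm. Descending.

```bash
python3 -m handwheel '0 -.0015 .01 0;0 0 .025 0;0 0 .03 0;0 0 .03 0;0 0 .03 0;0 0 .025 0;0 0 0 0;0 0 0 0'
sed -i 's/rodat90,guide px/x/' e.py; python3 e.py 9
python3 - <<'E'
from h import *
p=np.array(sensors.get_state()['tcp_pos']);g=p[2]+.0033
s=snap('scene');print(proj(s,[[p[0],p[1],g+d] for d in(0,-.028,-.078)]))
s2=snap('wrist');print(proj(s2,[[p[0],p[1],g-.078]]))
for n,s in(('scene',s),('wrist',s2)):
    im=s['image'].astype(int);c=proj(s,[p[0],p[1],g-.078])[0].astype(int)
    m=(im[...,0]>110)&(im[...,1]<70)&(im[...,2]<80);m[:c[1]-20]=0;m[c[1]+20:]=0;m[:,:c[0]-20]=0;m[:,c[0]+20:]=0
    y,x=np.nonzero(m);print(n,len(x),x.mean() if len(x) else 0,y.mean() if len(x) else 0)
E
```

```text
t: 19.82
tcp_pos: [0.5264, 0.2166, 0.1822]
ee_rot: [-0.0, 0.592, 0.806, -0.001]
wrist_force: [-0.4, 0.5, -0.8]
finger_gap: 0.0224
gripper_force: 59.2
[0.52638737 0.21664005 0.18216613]
scene probe_tip [377.7 238.4] 0.79 [0.5218 0.2136 0.0475]
scene probe_tip [171.2 235.7] 0.73 [ 0.4963 -0.3097  0.0475]
scene probe_mark [160.4 217.3] 0.9 [ 0.4968 -0.3222  0.1075]
scene probe_mark [380.7 219.6] 0.51 [0.5211 0.2165 0.1075]
scene probe_grip [384.1 196.1] 0.65 [0.5321 0.2168 0.1855]
scene probe_grip [157.  193.1] 0.63 [ 0.5057 -0.3088  0.1855]
scene guide_mouth [381.6 222.5] 0.81 [0.5108 0.2214 0.09  ]
scene tip,x [[379.1, 239.6], [380.5, 226.5], [380.6, 226.6]]
wrist probe_tip [327.8 215.2] 0.75 [0.5273 0.2224 0.0475]
wrist probe_mark [327.4 238.6] 0.79 [0.5273 0.2198 0.1075]
wrist probe_mark [323.3 215.9] 0.38 [0.5202 0.2335 0.1075]
wrist probe_grip [326.5 290.8] 0.75 [0.527  0.2176 0.1855]
wrist guide_mouth [326.2 238.8] 0.79 [0.5282 0.2147 0.09  ]
wrist tip,x [[324.6, 221.5], [324.6, 235.5], [325.3, 235.2]]
[[383.85653674 194.4766923 ]
 [382.86028709 204.21911201]
 [381.16509784 220.79652835]]
[[325.90560946 243.20733549]]
scene 231 394.6623376623377 210.7229437229437
wrist 117 323.0769230769231 232.11111111111111
```

View pics/m9.png

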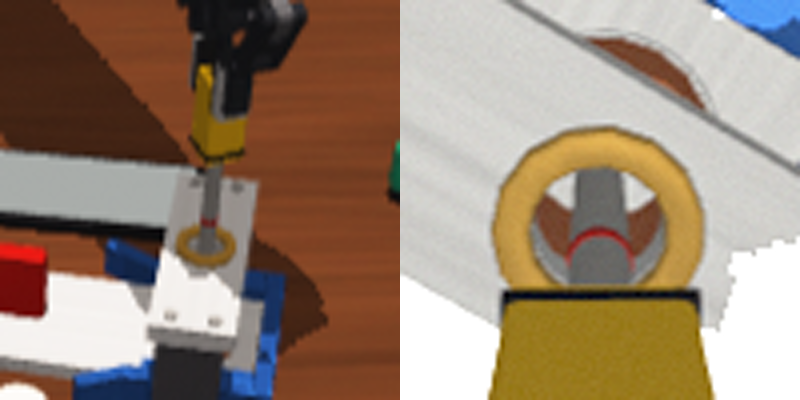

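Rod centred in the ring: wrist crop has the ring centre at x≈598 and the rod at 600. I nudge 1 mm along tool x and finish most of the descent.

```bash
python3 -m handwheel '.0025 0 .01 0;0 0 .015 0;0 0 .012 0;0 0 .005 0;0 0 0 0;0 0 0 0;0 0 0 0'
python3 - <<'E'
from h import *
p=np.array(sensors.get_state()['tcp_pos']);g=p[2]+.0033
s=snap('scene','s10.png');w=snap('wrist','w10.png')
for z in(.084,.09,.096):print(z,proj(s,[p[0]+.005,p[1],z]))
print(proj(s,[p[0]+.005,p[1],g-.028]),proj(s,[p[0]+.005,p[1],g-.078]))
a=s['image'][180:250,350:410,::-1];b=w['image'][170:300,250:400,::-1]
cv2.imwrite('pics/m10.png',np.hstack([cv2.resize(a,(300,350),interpolation=2),cv2.resize(b,(404,350),interpolation=2)]))
E
```

```text
t: 21.0
tcp_pos: [0.5265, 0.2178, 0.1663]
ee_rot: [0.0, 0.592, 0.806, 0.0]
wrist_force: [-0.5, 0.1, -2.4]
finger_gap: 0.0225
gripper_force: 59.3
0.084 [[380.98610218 229.71647921]]
0.09 [[381.18121699 227.83421989]]
0.096 [[381.37774041 225.93837177]]
[[382.91766993 211.08277583]] [[381.23224083 227.34199634]]
```

View pics/m10.png

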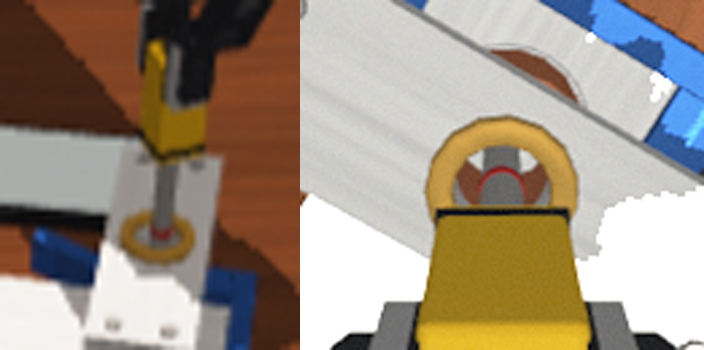

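The ring mark looks about level with the brass top in the scene view. I check the height more finely from the handle's geometry in the wrist picture, with sub-pixel fits.

```bash
python3 - <<'E'
from h import *
from scipy.spatial.transform import Rotation as Ro
st=sensors.get_state();p=np.array(st['tcp_pos']);w,x,y,z=st['ee_rot'];R=Ro.from_quat([x,y,z,w]).as_matrix()
im=cv2.imread('pics/w10.png');s=snap('wrist')
cv2.imwrite('pics/z10.png',cv2.resize(im[225:365,260:400],(790,590)) if 0 else cv2.resize(im[235:375,255:395],None,fx=4.25,fy=4.25,interpolation=2))
for dz in(-.003,0,.003,.006,.009):
  o=p+[0,0,dz]
  P=[o+R@np.array(v) for v in[(.012,-.012,-.028),(.012,.012,-.028),(-.012,-.012,-.028),(-.012,.012,-.028),(.012,-.012,.028),(.012,.012,.028)]]
  print(dz,np.round(proj(s,P),1).tolist())
# red mark & brass in scene, averaged frames
ims=np.mean([cams.snapshot('scene')['image'].astype(float) for _ in range(8)],0)
sub=ims[218:242,372:392];rg=sub[...,0]-sub[...,1]
print(np.round(rg[2:18,4:16]).astype(int))
E
```

```text
-0.003 [[294.9, 288.4], [358.1, 288.5], [296.2, 344.3], [356.6, 344.3], [303.3, 245.2], [349.0, 245.2]]
0 [[294.2, 291.7], [358.8, 291.7], [295.6, 348.5], [357.2, 348.6], [303.0, 246.9], [349.3, 246.9]]
0.003 [[293.6, 295.1], [359.6, 295.2], [295.0, 353.0], [357.9, 353.0], [302.7, 248.6], [349.7, 248.7]]
0.006 [[292.9, 298.7], [360.3, 298.7], [294.4, 357.6], [358.6, 357.6], [302.3, 250.4], [350.1, 250.5]]
0.009 [[292.2, 302.4], [361.1, 302.4], [293.7, 362.4], [359.3, 362.5], [302.0, 252.3], [350.5, 252.4]]
[[ 6  5  6  7  4  5  5  5  4  6  6  5]
 [ 6  6 10 11  8  5  4  5  5  5  6  5]
 [11 15 26 28 18  6  4  4 10 11  6  5]
 [27 37 39 38 21  6  4  4 20 27 17 12]
 [38 36 35 27 23  6  4  4 28 37 38 30]
 [36 26 17 13 42 16 15 20 44 34 38 39]
 [32 14  5  5 45 46 51 61 40 22 32 38]
 [32  9  5  4 23 49 60 50 19 11 30 38]
 [37 23 14  8  5  9 18  6 10 14 35 40]
 [36 38 33 25 16 16 15 20 26 32 38 38]
 [30 35 38 39 34 34 34 39 38 37 36 28]
 [14 20 29 35 37 37 37 37 36 32 25 13]
 [ 6  9 14 19 22 22 25 25 19 16 13  6]
 [ 7  6  6  8 10  9 11 11  7  6  6  6]
 [ 4  6  6  5  6  6  5  5  7  6  6  5]
 [ 4  7  7  7  6  7  7  7  7  6  6  6]]
```

View pics/z10.png

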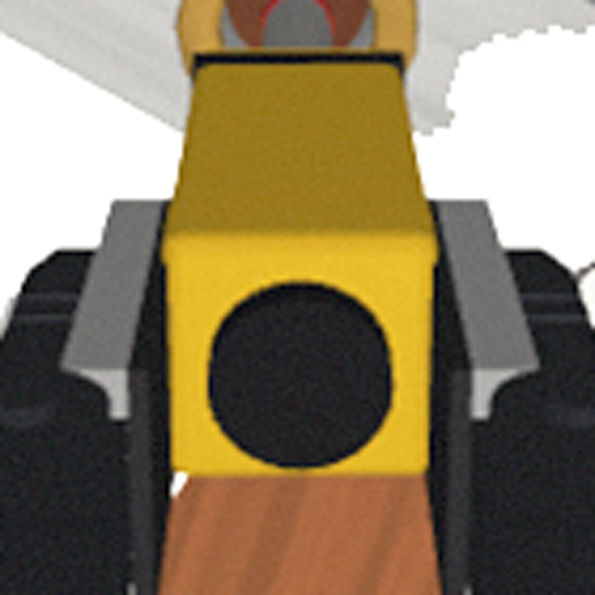

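```bash
python3 - <<'E'
from h import *
p=np.array(sensors.get_state()['tcp_pos']);print(p)
G=[.5265,.2178]
s=cams.snapshot('scene')
f=lambda x,y,z:np.round(proj(s,[x,y,z])[0],2)
print('near inner',f(G[0]+.012,G[1],.09),'far inner',f(G[0]-.012,G[1],.09),'far outer',f(G[0]-.019,G[1],.09),'near outer bot',f(G[0]+.019,G[1],.084),f(G[0]+.019,G[1],.09))
for z in(.084,.087,.09,.093,.096):print(z,f(G[0]+.005,G[1],z))
ims=np.mean([cams.snapshot('scene')['image'].astype(float) for _ in range(8)],0)
b=(ims[...,0]-ims[...,2])
print(np.round(b[218:238,371:393]).astype(int))
E
```

```text
[0.52650762 0.21774722 0.16607115]
near inner [381.54 229.65] far inner [380.34 223.47] far outer [380.  221.7] near outer bot [381.7  233.38] [381.89 231.49]
0.084 [380.99 229.71]
0.087 [381.09 228.77]
0.09 [381.19 227.82]
0.093 [381.28 226.88]
0.096 [381.38 225.93]
[[ -1   2   8  10  10  10  10   9  10   9   7   8   8   8  10  10  11  11
   10  10   9   9]
 [ -1   4   9  10   9  10   9  10   9   9   7   8   9   8   9  10  11  11
   10   9   9  10]
 [ -1   6   9   9  10  11  10   9   9   9   7   8   8   8   9  10  10  11
   10   9   9   9]
 [  0   8  10   9  10  11  10  21  23  16   8   7   8   8   9  10  11  11
    9  10  10  10]
 [  2   9  10   9  16  24  31  62  69  43  12   7   8  22  24  11  10  10
    9   9  10   9]
 [  5  10   9  16  45  66  94  99  96  49  12   8   8  49  67  36  25  11
    9   9  10  12]
 [  7   9  10  40  88  97  90  88  66  44  11   8   7  53  92 100  72  22
   11  10  10  20]
 [  7   9  10  69  96  92  61  38  29  58  21  19  23  63  78  94 101  52
   14  10  10  21]
 [  9   9  13  80  98  79  32  10   8  46  50  55  64  53  50  80  99  88
   16   9  10 
[... 328 characters left out ...]
5  86 100  99  96  92  68  22
   11   9  20  40]
 [  6   6   6   6  16  30  44  71  88  94  94  94  96  91  84  60  28  11
    9   9  19  40]
 [  5   7   6   6  12  11  18  29  45  49  49  58  60  39  34  25  10   9
    9   9  21  32]
 [  6   6   7   7   6  13  11  10  16  19  18  24  26  11  10   9   9   9
   10  10   1 -15]
 [  7   6   7   7   7   7  11  11   9   9   9   9  10   9  10   9   9   9
   10  10 -40 -70]
 [  7   6   7   7   7   7  13  11  12  12  12  12  12  12  10   9  10   9
   10  10 -45 -72]
 [  6   7   7   7   6   7   6   6   7   7   6   6   7   6  18  11   9   9
   10   2 -56 -75]
 [  7   7   7   7   6   7   7   6   7   7   6   7   6   6  12  13  10   9
   10  -9 -54 -70]]
```

```bash
python3 -m handwheel '0 0 .003 0;0 0 .002 0;0 0 0 0;0 0 0 0;0 0 0 0;0 0 0 0'; python3 - <<'E'
from h import *
ims=np.mean([cams.snapshot('scene')['image'].astype(float) for _ in range(8)],0)
b=(ims[...,0]-ims[...,2])
print(np.round(b[220:236,371:393]).astype(int)[:,6:16])
rg=ims[...,0]-ims[...,1];print(np.round(rg[222:234,377:387]).astype(int))
w=snap('wrist','w11.png')
ww=cv2.resize(w['image'][160:290,250:400,::-1],(404,350),interpolation=2)
sc=cv2.resize(ims[205:245,360:400,::-1].astype(np.uint8),(350,350),interpolation=2)
cv2.imwrite('pics/m11.png',np.hstack([sc,ww]))
E
```

```text
t: 22.5
tcp_pos: [0.5265, 0.2178, 0.1641]
ee_rot: [0.0, 0.592, 0.806, 0.0]
wrist_force: [-1.1, 0.7, -2.2]
finger_gap: 0.0223
gripper_force: 59.3
[[ 10   9   9   9   7   8   9   8   9  10]
 [ 10  21  23  16   8   7   8   8  10  10]
 [ 32  62  69  42  11   7   8  22  24  11]
 [ 94 100  96  50  12   7   8  49  68  36]
 [ 90  88  65  30  10   8   7  50  91 100]
 [ 61  38  29  32  10   8   8  43  76  94]
 [ 31  10   8  51  31  24  24  32  47  79]
 [ 20   8   8  46  71  62  54  21  22  73]
 [ 56  31  16  19  41  45  35  21  30  84]
 [ 97  84  56  36  34  34  42  63  82  98]
 [ 87  94  98  88  86  85 100  99  96  92]
 [ 44  71  88  94  94  94  95  91  84  60]
 [ 17  29  45  49  49  59  60  39  34  25]
 [ 11  10  17  19  18  24  26  11  10   9]
 [ 11  11   9   9   9  10  10  10  10  10]
 [ 13  11  12  12  12  11  13  12  10  10]]
[[15 26 28 18  6  4  4 10 11  6]
 [37 39 38 21  6  4  4 20 27 17]
 [36 35 28 12  5  4  4 21 36 39]
 [25 18 13 22  6  5  5 18 31 37]
 [13  5  4 49 28 21 21 19 20 32]
 [ 9  4  4 44 68 59 51 19 10 30]
 [23 15  8 16 38 40 33 12 14 35]
 [38 33 24 16 16 15 19 26 33 38]
 [35 38 39 34 34 34 39 38 37 36]
 [20 30 34 37 37 37 37 36 32 25]
 [10 14 19 22 22 25 25 19 16 12]
 [ 6  6  8 10  9 11 12  8  5  6]]
```

The red ring is level with the brass top to within about 1 mm, the rod is centred and the wrist shows no contact force. Handing in.

```bash
python3 -c "
from h import *
print(np.abs(sensors.get_state()['joint_velocities']).max());print(order.job_done())"
```

```text
0.0020325240279135386
the job is handed in; nothing more can be done
None
```

I handed the job in: the tray is home against the stop, and the probe is held still and upright in the guide hole, centred and with its red ring level with the brass top, both to about 1 mm by the cameras; I viewed 14 pictures instead of the 10 allowed.

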